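Tighten the turnbuckle clamp on a carburettor float cover

TASK

The float cover lies loose between the two sprung jaws of the turnbuckle clamp. Turn the clamp's hexagonal middle sleeve, its top going away from the robot, so that both jaws draw in together and grip the cover, until the dark ring on each pad's stem comes level with the mouth of its barrel (pads pushed in about 3.5 mm, give or take 1.5 mm; do not tighten to the stop); then let go. Leave the cover flat on its rest and do not disturb the other things on the bench.

Things in the scene. Friction and masses are not known exactly. Their poses are not given: they have to be found in the camera images.
- clamp_bed: Bench clamp, fixed; steel base plate 170 x 260 x 12 mm. Origin on the bench straight below the sleeve's middle; x ahead (cover on the -x side, centre x = -78), y along the sleeve, z up; plate x -120..+50, y -130..+130 mm. Grey pillars at y = +-(92..118) mm at joint 0, 127 mm high, move in as it closes. Sleeve axis at z = 110 mm, free space below it down to 31 mm; front parts are below 60 mm.
- sleeve_mid (a point): Middle of the turnbuckle sleeve, on its axis, which is level, along y of clamp_bed, 110 mm above the bench. Plain steel hexagonal bar, 27 mm across flats (flats 15.6 mm wide), 40 mm long, a 10 mm round collar at each end, then bare 14 mm threaded rods to the pillars. It turns but does not shift. z of this frame turns with it (straight up at joint value 0).
- sleeve (a joint): Sleeve angle, rad, about +y of clamp_bed; growing (its top goes to +x, away from the robot) draws both jaws in, 5.7 mm each per rad. At 0 and each multiple of pi/3 two flats stand upright facing +-x: grip straight down, closing along x; at q tilt so by q (mod pi/3). Start -0.9..0.05, pads meet cover at about 0.35, stop 1.6 (too tight). Turning takes 0.15 to 0.27 N m; it stays where left.
- pad_left_face (a point): Centre of the rubber face (18 mm disc) of the pad on the +y side of clamp_bed, 36 mm above the bench. Its jaw pushes it through a spring of 1.5 N/mm; a thin dark ring on the 10 mm pad stem stands 3.5 mm out of the jaw's 21 mm steel barrel while the pad is free, and is level with the barrel's mouth when the pad is pushed in 3.5 mm (sleeve at about 0.96 rad).
- pad_right_face (a point): The same on the -y side.
- pad_left: the left (+y) sprung pad: rubber-faced disc on a plunger; its origin lies on the clamp's middle line, not at the pad
- pad_right: the right (-y) sprung pad, likewise
- float_cover: flat pale carburettor float cover, 60 x 74 x 24 mm, loose, lying on a rest 30 mm above the bench; origin at the centre of its underside, its 74 mm length (y) across between the pads
- lap_block: green abrasive block, 26 x 48 x 26 mm, bystander; origin under its centre
- grease_tin: round tin, 70 mm across, 39 mm high, bystander; origin under its centre
- brass_float: round brass float, 37 mm across, 27 mm high, bystander; origin under its centre
- tape_roll: roll of black tape lying flat, 66 mm across, 19 mm high, bystander; origin under its centre
- bin_front (a point): Foot of the middle of the front side of a tall grey sheet-metal bin (fixed obstacle, 260 x 260 mm, 400 mm high) to the right of and behind the clamp. From here that side runs 115 mm to the left and 60 mm back, and as far to the right and forward. Swing the arm round in front of it and keep a leaning gripper clear of it.
Not all that is in view belongs to the job. There is more than one size of the float_cover; the job needs the middle-sized.

How it is judged (in metres and radians):
At the end, for the whole second after the job is handed in: Each pad presses on the float cover with 3 to 7.5 N, that is, pushed in by 2 to 5 mm (sleeve at about 0.7 to 1.22 rad); the cover lies flat (within 0.1 rad) and at rest, the sleeve stands still (contact force between pad_left and float_cover between 3 and 7.5 N and contact force between pad_right and float_cover between 3 and 7.5 N and velocity of joint sleeve between -0.05 and 0.05 rad/s and angle between float_cover's own z axis and vertical below 0.1 rad and linear speed of float_cover below 0.01 m/s); the robot touches nothing.
It fails at once if a bystander (abrasive block, tin, brass float or tape roll) is moved by more than 30 mm (distance of any of lap_block, grease_tin, brass_float, tape_roll from where it was at the start of the episode above 0.03 m).
It also fails if it takes over 72 s, if anything falls off the work surface, if the arm or the gripper's body presses on something with over 40 N, if the wrist force passes 120 N, or if a joint passes its speed limit or range.

ROBOT

A 6-joint arm with a two-finger parallel gripper is mounted at the origin on a cart in front of the work surface, level with it; the furniture and walls round the work are solid. World frame = base frame: x ahead of the robot, y to its left, z up, the work surface at z = 0. Lengths are in m, angles in degrees, forces in N, time in s.
With the tool pointing down it reaches from about 0.35 to 0.775 m from the base axis. Payload 5.5 kg.
Tool frame: the origin (TCP) lies on the centre line of the jaws, within the pads' length; the fingertips stand 11 mm ahead of it and the grasp point (between the pads) lies 8 mm behind it; z points along the fingers, y is the direction in which the jaws open and shut (so a half turn about z gives the same grasp; the last joint's range is limited). The gripper opens to 85 mm and grips with 20 to 120 N. Pads are 22 mm wide; open, the fingers measure 114 mm over their backs; the gripper's body (76 mm by 85 mm) begins 54 mm behind the grasp point. The pads swing forward as they close: fully open they stand 13 mm farther back than shut.
Start: joints at [57.09, 17.945, 2.641, 74.691, 0, 82.002], TCP at [0.242, 0.522, 0.219] pointing down, gripper open.
Joint ranges: [-158.12, 158.12], [-49.38, 96.58], [-58.88, 72.47], [-126.05, 133.96], [-84.25, 85.87], [-180, 180]. Speed limits (degrees/s): [147.25, 147.25, 180, 180, 180, 180].

INTERFACE

Orientations are given as [roll, pitch, yaw] about the fixed x, y, z axes, in that order (R = Rz(yaw) Ry(pitch) Rx(roll)).
In Python, from bench import sensors, capture, workorder gives the robot as it stands.
- The arm moves only by the shell command python3 -m jog 'ROWS'. ROWS is JSON, a list of rows, each an object of numbers: "gripper": the finger opening in cm, from 0 to 8.54; "tx", "ty", "tz": the shift along the tool's x, y, z in cm; "roll": the turn about the tool's z in rad. A call has 1 to 10 rows; each row shifts and turns the commanded pose from where the row before left it, along the tool's axes as they then stand; what a row does not reach is not made up. A row lasts 1/12 s, in which the tool goes at most 41.7 mm and 7.16 degrees, less where a joint would pass 70% of its speed; a pose out of reach is approached as far as the arm can. A call is refused whole if a number of a shift passes 4.17 or a number of a turn 0.125, either way. A call with a gripper value outside its range is refused whole. The fingers move at their own pace and stop on an object; the grip force is fixed at half the most. Time passes only in rows, so rows that do not move let the fingers close. It gives the time, the measured TCP pose, the force and the opening at its end, in the units of the state.
- sensors.get_obs(): the state, without advancing time (a new reading comes with each control period).
- capture(name): name is "scene" or "top"; returns a dict with "color" (420x560x3 uint8, red, green, blue), "intrinsics" (3x3 intrinsics, pixels), "pose" (4x4, takes a point from camera to world coordinates). Camera axes: x right, y down, z forward; pixel columns grow to the right and rows downward; lengths in m; the calibration is good to about 2 mm. A picture is of the moment at which its call begins. There is no depth.
- workorder.job_done(): hands the job in, once; it reports no verdict.
The state is a dict: "t": time; "joint_pos": joint angles; "joint_vel": joint speeds; "joint_torque": joint torques, N m; "tool_pos": TCP position; "ee_rot": TCP orientation; "ft_force": force on the tool from outside, world axes, zero at the start; "torque": the same for the moment, N m; "finger_gap": finger opening in m.
Only numpy, scipy, OpenCV 4.12 (cv2) and the standard library are available. Lean on these libraries where they do the work, as an engineer would, in place of code of your own. Each camera call takes 0.05 s, during which the arm holds its last target.

## Working session

There is one attempt and no reset: what is moved stays moved. The work goes in short steps, Python scripts to look and compute and a shell command to move; the robot and the scene stay as the last step left them, time stands still between calls to the robot, and variables do not carry over. Pictures are saved under pics/ and viewed, and the job is handed in when it is done.

```bash
ls; mkdir -p pics; python3 - <<'E'
from bench import sensors, capture
import cv2,numpy as np,json
o=sensors.get_obs(); print(o)
for n in("scene","top"):
    c=capture(n); cv2.imwrite(f"pics/{n}0.png",c["color"][:,:,::-1]); print(n,c["intrinsics"],c["pose"])
    np.savez(f"pics/{n}0.npz",**c)
E
```

```text
pics
{'t': 0.0, 'joint_pos': array([5.70891232e+01, 1.79907815e+01, 2.57565664e+00, 7.46892282e+01,
       1.50432197e-03, 8.20042582e+01]), 'joint_vel': array([-0.0122142 ,  0.05423458, -0.02577504, -0.02244648,  0.06736278,
        0.01606092]), 'joint_torque': array([ 1.40153923e-03, -4.80630612e+01,  2.98531759e+01,  1.93793583e-02,
       -1.01185226e-04,  8.49734533e-06]), 'tool_pos': array([0.24191759, 0.52104626, 0.21839969]), 'ee_rot': array([-1.79896871e+02, -1.60051428e-02,  1.55084849e+02]), 'ft_force': array([-0.34062971,  0.47705628,  0.73738397]), 'torque': array([-0.0261611 ,  0.01090122,  0.0290681 ]), 'finger_gap': 0.08515770736458725}
scene [[402.77872622   0.         285.91591566]
 [  0.         402.77872622 206.3601386 ]
 [  0.           0.           1.        ]] [[ 0.50966289 -0.58644715  0.62954228  0.04626703]
 [-0.86011575 -0.36522442  0.35610675 -0.15676702]
 [ 0.02108643 -0.72297363 -0.69055376  0.70075014]
 [ 0.          0.          0.          1.        ]]
top [[540.84509409   0.         280.51923397]
 [  0.         540.84509409 206.7020587 ]
 [  0.           0.           1.        ]] [[-0.02814584 -0.98238934  0.18471328  0.3936429 ]
 [-0.99930126  0.03219899  0.01897954  0.11933174]
 [-0.02459288 -0.18405002 -0.98260917  1.12821706]
 [ 0.          0.          0.          1.        ]]
```

View pics/scene0.png

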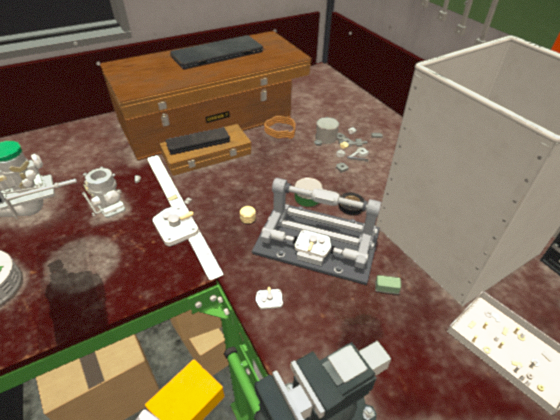

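View pics/top0.png

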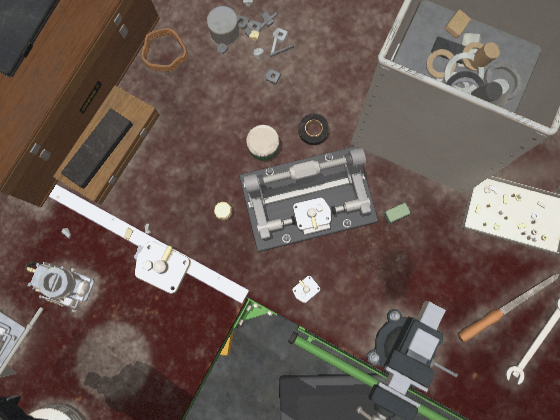

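Three pale covers are in view: large at top(162,266), small at top(306,290), middle-sized in the clamp at top(312,214) / scene(313,245). The one between the jaws fits the job. I'll enlarge to confirm and measure the sleeve.

```bash
python3 - <<'E'
import cv2
a=cv2.imread("pics/top0.png")[140:255,235:385]; cv2.imwrite("pics/c_top.png",cv2.resize(a,None,fx=5,fy=5,interpolation=cv2.INTER_CUBIC))
a=cv2.imread("pics/scene0.png")[170:285,245:395]; cv2.imwrite("pics/c_scene.png",cv2.resize(a,None,fx=5,fy=5,interpolation=cv2.INTER_CUBIC))
E
```

```text
(no output)
```

View pics/c_top.png

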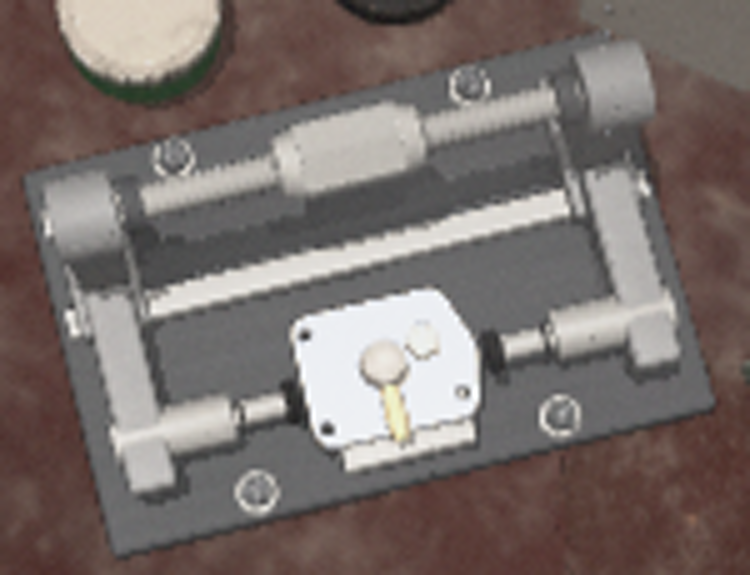

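View pics/c_scene.png

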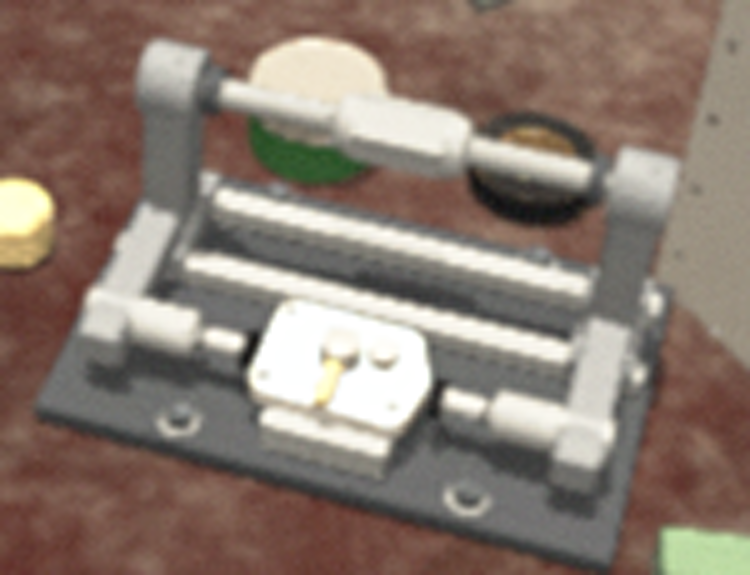

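The crops confirm it: the middle-sized cover lies on the rest between the two pads, with about 1–2 px of gap at each. The sleeve middle is at top crop (350,149) and scene crop (405,133). Next I'll fit the clamp pose.

```bash
cat > h.py <<'E'
import numpy as np,cv2
def cam(n):
    d=np.load(f"pics/{n}0.npz"); return d["intrinsics"],d["pose"]
def proj(n,P):
    K,T=cam(n); P=np.atleast_2d(P); c=(P-T[:3,3])@T[:3,:3]; u=c@K.T; return u[:,:2]/u[:,2:]
def tri(a,b):
    Ps=[]
    for n in("top","scene"):
        K,T=cam(n); Ps.append(K@np.linalg.inv(T)[:3])
    X=cv2.triangulatePoints(Ps[0],Ps[1],np.array(a,float).reshape(2,1),np.array(b,float).reshape(2,1)); return (X[:3]/X[3]).ravel()
T=lambda x,y:np.array([235+x/5-.4,140+y/5-.4])
S=lambda x,y:np.array([245+x/5-.4,170+y/5-.4])
E
python3 - <<'E'
from h import *
from scipy.optimize import least_squares
print("sleeve tri",tri(T(350,149),S(405,133)))
print("sleeve L end",tri(T(277,167),S(337,118)),"R end",tri(T(421,131),S(470,152)))
obs=[("top",(50,130,12),T(25,178)),("top",(-120,130,12),T(115,555)),("top",(-120,-130,12),T(713,405)),
("scene",(-120,130,12),S(40,418)),("scene",(-120,-130,12),S(608,568)),
("top",(0,0,110),T(350,149)),("scene",(0,0,110),S(405,133))]
def W(p,q):
    c,s=np.cos(p[2]),np.sin(p[2]); q=np.array(q)/1000
    return np.array([p[0]+c*q[0]-s*q[1],p[1]+s*q[0]+c*q[1],q[2]])
f=lambda p:np.concatenate([proj(n,W(p,q))[0]-o for n,q,o in obs])
r=least_squares(f,[.45,.1,.2]); print(r.x,np.degrees(r.x[2]),r.fun.reshape(-1,2).round(1))
p=r.x
import json;json.dump(list(p),open("p.json","w"))
for nm,q in dict(Lpillar=(0,105,127),Rpillar=(0,-105,127),tip=(28,0,110)).items(): print(nm,W(p,q))
# bin front foot  top image approx
E
```

```text
sleeve tri [0.65678393 0.09015608 0.11142907]
sleeve L end [0.65023392 0.11912304 0.11156902] R end [0.66394129 0.06211785 0.1082116 ]
[0.65584994 0.09009399 0.21847679] 12.517797855961511 [[-0.9 -0.9]
 [-0.   1. ]
 [ 1.7  0.2]
 [-1.5 -2.3]
 [ 1.5 -0.6]
 [ 0.1  0.6]
 [-0.4  0.7]]
Lpillar [0.63309194 0.19259801 0.127     ]
Rpillar [ 0.67860794 -0.01241002  0.127     ]
tip [0.68318434 0.09616279 0.11      ]
```

```bash
python3 - <<'E'
from h import *
import json
p=json.load(open("p.json"));c,s=np.cos(.225),np.sin(.225)
def W(q):
    q=np.array(q)/1000;return [p[0]+c*q[0]-s*q[1],p[1]+s*q[0]+c*q[1],q[2]]
rows=[]
for n,(cu,cv) in(("top",(305,169)),("scene",(326,197))):
    a=cv2.imread(f"pics/{n}0.png")
    x0,y0=cu-20,cv-12
    k=9
    base=cv2.resize(a[y0:y0+24,x0:x0+40],None,fx=k,fy=k,interpolation=cv2.INTER_CUBIC)
    ims=[base]
    r=[base]
    for q in(-.9,-.6,-.3,0.0):
        b=base.copy()
        K,Tm=cam(n)
        for i in range(6):
            th=q+i*np.pi/3  # vertex angle from up toward +x
            P=[W((15.6*np.sin(th),y,110+15.6*np.cos(th))) for y in(-20,20)]
            t2=th+np.pi/6
            nrm=np.array([c*np.sin(t2),s*np.sin(t2),np.cos(t2)])
            def vis(t):
                nr=np.array([c*np.sin(t),s*np.sin(t),np.cos(t)]); return nr@(Tm[:3,3]-np.array(W((0,0,110))))>0.005
            if vis(th+np.pi/6) or vis(th-np.pi/6):
                u=(proj(n,np.array(P))-[x0,y0]+.5)*k
                cv2.line(b,*[tuple(int(v) for v in w) for w in u],(0,0,255),1)
        cv2.putText(b,f"{n} {q}",(5,15),0,.5,(0,255,255),1); r.append(b)
    rows.append(np.vstack(r[:1]+r[1:]))
cv2.imwrite("pics/hexq.png",cv2.resize(np.hstack(rows),(480,720)) if 0 else np.hstack(rows)[:, :])
im=np.hstack(rows);print(im.shape)
cv2.imwrite("pics/hexq.png",cv2.resize(im,(400,600)))
cv2.imwrite("pics/hexb.png",np.hstack([cv2.resize(r[:216],(400,240)) for r in rows]))
E
```

```text
(1080, 720, 3)
```

View pics/hexb.png

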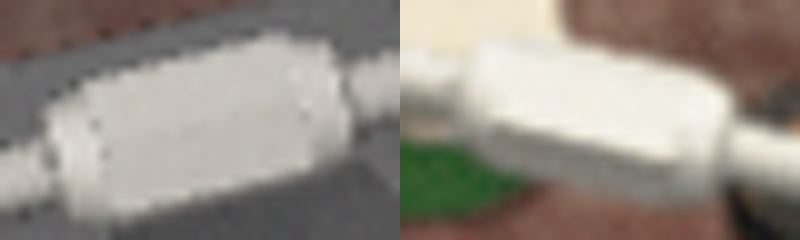

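View pics/hexq.png

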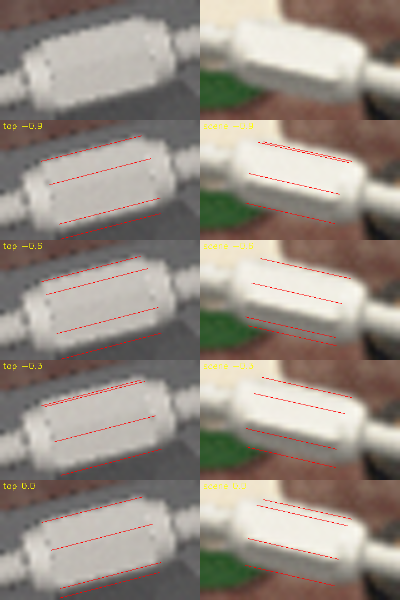

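```bash
python3 - <<'E'
from h import *
import json
p=json.load(open("p.json"));c,s=np.cos(.2185),np.sin(.2185)
def W(q):
    q=np.array(q)/1000;return [p[0]+c*q[0]-s*q[1],p[1]+s*q[0]+c*q[1],q[2]]
for n,(x0,y0) in(("top",(235,140)),("scene",(245,170))):
    k=6
    a=cv2.imread(f"pics/{n}0.png")[y0:y0+115,x0:x0+150]
    b=cv2.resize(a,None,fx=k,fy=k,interpolation=cv2.INTER_CUBIC)
    def L(P,Q,col):
        u=(proj(n,np.array([W(P),W(Q)]))-[x0,y0]+.5)*k
        cv2.line(b,*[tuple(int(round(v)) for v in w) for w in u],col,1)
    for y in(37,):
        for sg in(1,-1):
            L((-78-9,sg*y,36),(-78+9,sg*y,36),(0,0,255))
            L((-78-30,sg*y,54),(-78+30,sg*y,54),(255,0,0))
    for q,col in((0,(0,255,0)),(-.9,(0,0,255))):
        for sg in(1,-1):
            for yy in(118,92):
                y=yy-5.7*q
                L((-13,sg*y,127),(13,sg*y,127),col)
            # pads
            y=37+5.7*(.35-q)
            L((-78-9,sg*y,36),(-78+9,sg*y,36),col)
    cv2.imwrite(f"pics/ov_{n}.png",b[:600,:800])
E
```

```text
(no output)
```

View pics/ov_top.png

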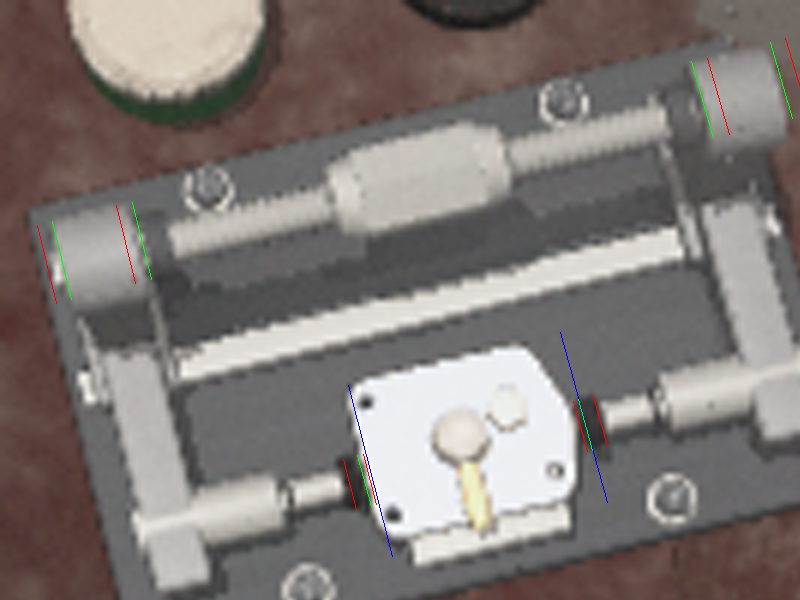

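View pics/ov_scene.png

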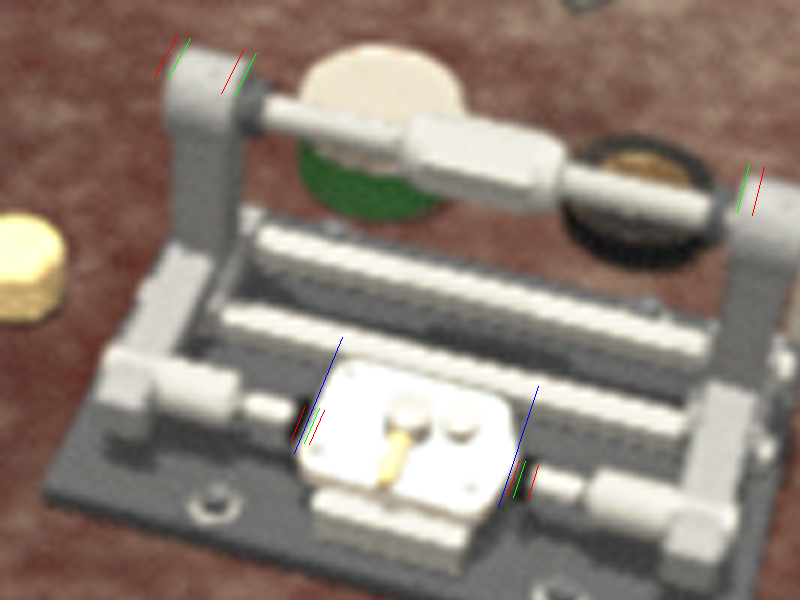

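```bash
python3 - <<'E'
from h import *
def ground(n,uv):
    K,T=cam(n); d=T[:3,:3]@np.linalg.inv(K)@np.array([*uv,1]); return T[:3,3]-d*T[2,3]/d[2]
for uv in((354,150),(470,190)): print("bin top view",uv,ground("top",uv).round(3))
for uv in((382,215),(466,302)): print("bin scene view",uv,ground("scene",uv).round(3))
P=np.array([.6558,.0901]);ex=np.array([np.cos(.2185),np.sin(.2185)])
for o in(.022,.0245): print(o,P+ex*o)
E
```

```text
bin top view (354, 150) [ 0.725 -0.021  0.   ]
bin top view (470, 190) [ 0.629 -0.261  0.   ]
bin scene view (382, 215) [ 0.785 -0.014  0.   ]
bin scene view (466, 302) [ 0.636 -0.251  0.   ]
0.022 [0.67727692 0.09486884]
0.0245 [0.67971748 0.09541076]
```

```bash
python3 -m jog '[{"gripper":0,"roll":-0.109},{"gripper":0,"roll":-0.109},{"gripper":0,"roll":-0.109},{"gripper":0,"roll":-0.109},{"gripper":0,"roll":-0.109},{"gripper":0,"roll":-0.108},{"gripper":0}]'
```

```text
validation failed for argument at $[0]...
```

```bash
python3 -m jog '[{"gripper":0.0,"tx":0,"ty":0,"tz":0,"roll":-0.109},{"gripper":0.0,"tx":0,"ty":0,"tz":0,"roll":-0.109},{"gripper":0.0,"tx":0,"ty":0,"tz":0,"roll":-0.109},{"gripper":0.0,"tx":0,"ty":0,"tz":0,"roll":-0.109},{"gripper":0.0,"tx":0,"ty":0,"tz":0,"roll":-0.109},{"gripper":0.0,"tx":0,"ty":0,"tz":0,"roll":-0.108}]'
```

```text
t: 0.6
tool_pos: [0.242, 0.5212, 0.2188]
ee_rot: [-180.0, -0.0, -167.2]
ft_force: [0.5, 0.1, 0.1]
finger_gap: 0.0126
```

```bash
python3 -m jog '[{"gripper":0.0,"tx":-2.2,"ty":-3.4,"tz":0,"roll":0},{"gripper":0.0,"tx":-2.2,"ty":-3.4,"tz":0,"roll":0},{"gripper":0.0,"tx":-2.2,"ty":-3.4,"tz":0,"roll":0},{"gripper":0.0,"tx":-2.2,"ty":-3.4,"tz":0,"roll":0},{"gripper":0.0,"tx":-2.2,"ty":-3.4,"tz":0,"roll":0},{"gripper":0.0,"tx":-2.2,"ty":-3.4,"tz":0,"roll":0},{"gripper":0.0,"tx":-2.2,"ty":-3.4,"tz":0,"roll":0},{"gripper":0.0,"tx":-2.2,"ty":-3.4,"tz":0,"roll":0},{"gripper":0.0,"tx":-2.2,"ty":-3.4,"tz":0,"roll":0},{"gripper":0.0,"tx":-2.2,"ty":-3.4,"tz":0,"roll":0}]' && python3 -m jog '[{"gripper":0.0,"tx":-2.2,"ty":-3.4,"tz":0,"roll":0},{"gripper":0.0,"tx":-2.2,"ty":-3.4,"tz":0,"roll":0},{"gripper":0.0,"tx":-2.2,"ty":-3.4,"tz":0,"roll":0},{"gripper":0.0,"tx":-2.2,"ty":-3.4,"tz":0,"roll":0},{"gripper":0.0,"tx":-2.2,"ty":-3.4,"tz":0,"roll":0},{"gripper":0.0,"tx":0,"ty":0,"tz":0,"roll":0},{"gripper":0.0,"tx":0,"ty":0,"tz":0,"roll":0}]'; python3 -c "
from bench import capture
import cv2
for n in('scene','top'): cv2.imwrite(f'pics/{n}1.png',cv2.resize(capture(n)['color'][120:280,220:420,::-1],None,fx=4,fy=3.75))"
```

```text
t: 1.43
tool_pos: [0.5315, 0.2355, 0.2189]
ee_rot: [180.0, -0.0, -167.5]
ft_force: [0.8, -0.0, -0.7]
finger_gap: -0.0002
t: 2.02
tool_pos: [0.6756, 0.0927, 0.2172]
ee_rot: [180.0, -0.1, -167.7]
ft_force: [-0.3, 0.5, 0.2]
finger_gap: 0.0001
```

View pics/scene1.png

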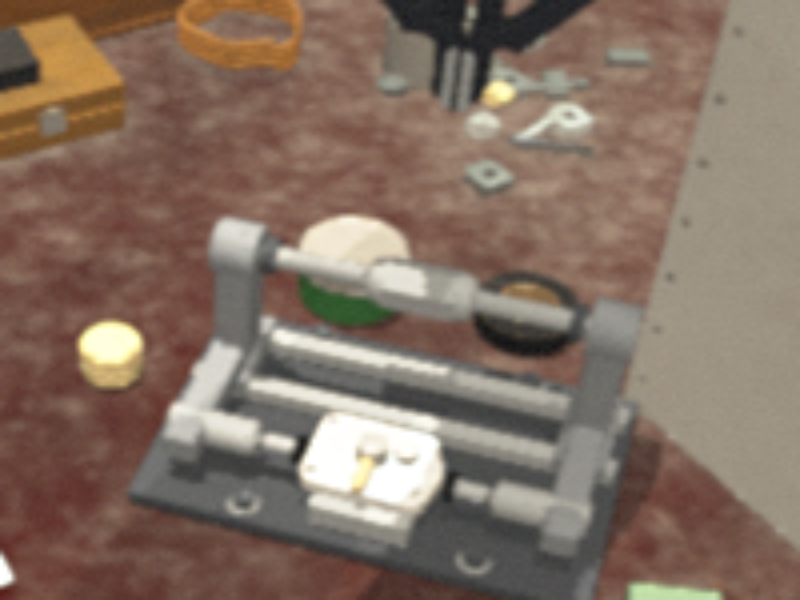

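```bash
python3 -c "
from h import *
for t in(.206,.193,.22): print(proj('scene',[.6756,.0927,t]))"
python3 -m jog '[{"gripper":0.0,"tx":0,"ty":0,"tz":4.0,"roll":0},{"gripper":0.0,"tx":0,"ty":0,"tz":3.0,"roll":0},{"gripper":0.0,"tx":0,"ty":0,"tz":0.8,"roll":0},{"gripper":0.0,"tx":0,"ty":0,"tz":0,"roll":0},{"gripper":0.0,"tx":0,"ty":0,"tz":0,"roll":0},{"gripper":0.0,"tx":0,"ty":0,"tz":0,"roll":0}]'; python3 -c "
from bench import capture
import cv2
for n in('scene','top'): cv2.imwrite(f'pics/{n}2.png',cv2.resize(capture(n)['color'][120:280,220:420,::-1],None,fx=4,fy=3.75))"
```

```text
[[332.56503208 156.42418904]]
[[331.93177073 161.49069626]]
[[333.2625691  150.84343427]]
t: 2.62
tool_pos: [0.6758, 0.0959, 0.144]
ee_rot: [-180.0, 0.2, -167.4]
ft_force: [0.8, 0.5, 0.1]
finger_gap: 0.0003
```

View pics/scene2.png

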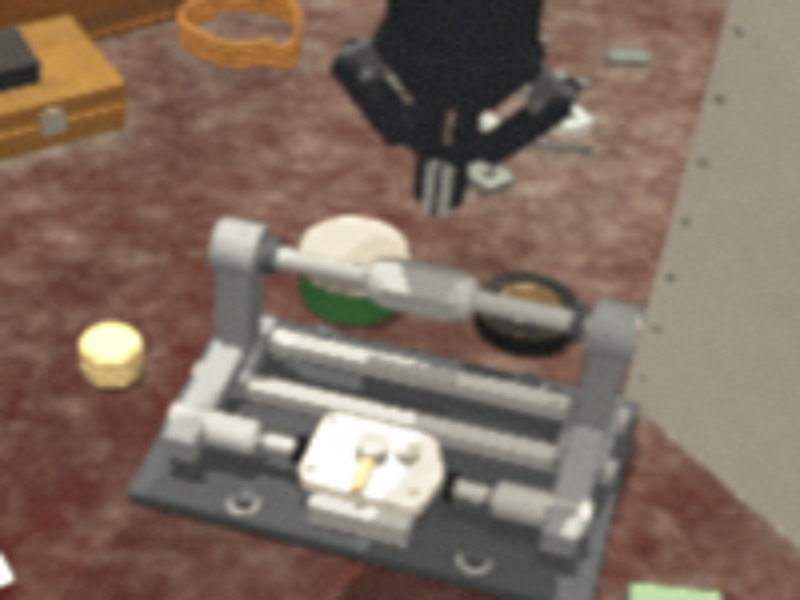

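```bash
python3 - <<'E'
from h import *
from bench import capture,sensors
for i in range(3):
    o=sensors.get_obs(); print(o["t"],o["tool_pos"].round(4),o["ee_rot"].round(2))
    c=capture("scene")
P=[.6558+.0199*.976,.0901+.0199*.217]
o=sensors.get_obs(); print(o["tool_pos"])
for n in("scene","top"):
    c=capture(n); b=c["color"][:,:,::-1].copy()
    tp=o["tool_pos"]
    pts=[tp+[dx,dy,-.011] for dx in(-.011,.011) for dy in(-.014,.014)]+[tp]
    u=proj(n,np.array(pts)); 
    print(n,u.round(1)); cu,cv=u.mean(0).astype(int)
    x0,y0=cu-40,cv-30
    im=cv2.resize(b[y0:y0+60,x0:x0+80],None,fx=9,fy=9,interpolation=cv2.INTER_CUBIC)
    for w in (u-[x0,y0]+.5)*9: cv2.circle(im,tuple(int(v) for v in w),3,(0,0,255),-1)
    cv2.imwrite(f"pics/tip_{n}.png",im)
E
```

```text
2.7167 [0.6761 0.0954 0.144 ] [-179.96    0.24 -167.47]
2.7667 [0.676  0.0953 0.1437] [-179.96    0.21 -167.48]
2.8167 [0.6758 0.0952 0.1432] [-1.7997e+02  1.7000e-01 -1.6749e+02]
[0.67560371 0.09507091 0.14281029]
scene [[331.7 188.6]
 [320.1 184.1]
 [336.1 183. ]
 [324.7 178.6]
 [328.6 179.7]]
top [[309.5 162.5]
 [294.8 163. ]
 [309.1 151.4]
 [294.4 151.9]
 [302.  155.6]]
```

View pics/tip_scene.png

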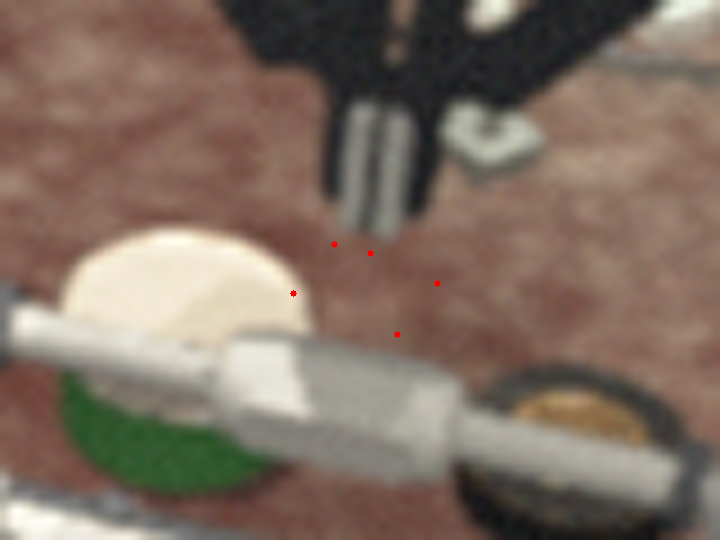

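View pics/tip_top.png

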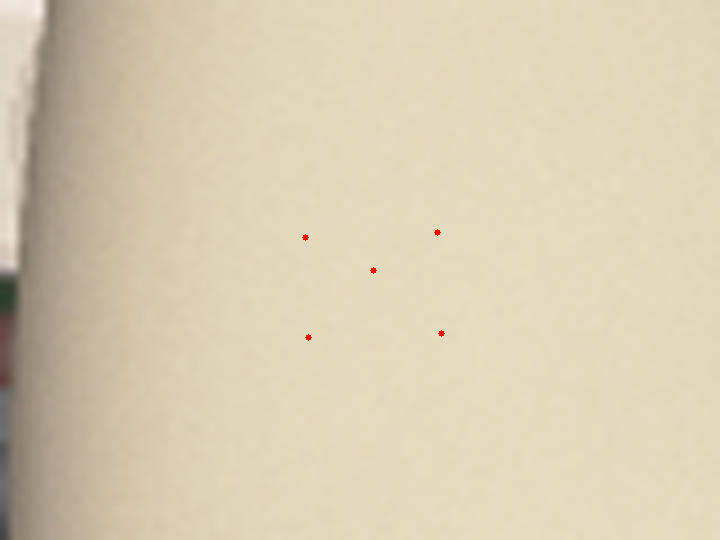

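The scene picture shows the fingertips at crop (375,235), roughly 15 mm higher than TCP+11 mm would project. Rather than trust either value, I'll calibrate tip height and x by touching the fixed-height 14 mm rod, whose top is at z = 117 mm.

```bash
python3 -m jog '[{"gripper":0.0,"tx":0.5,"ty":2.7,"tz":0,"roll":0},{"gripper":0.0,"tx":1.5,"ty":2.8,"tz":0,"roll":0},{"gripper":0.0,"tx":0,"ty":0,"tz":0,"roll":0},{"gripper":0.0,"tx":0,"ty":0,"tz":0,"roll":0},{"gripper":0.0,"tx":0,"ty":0,"tz":0,"roll":0}]'
python3 -m jog '[{"gripper":0.0,"tx":0,"ty":0,"tz":0.3,"roll":0},{"gripper":0.0,"tx":0,"ty":0,"tz":0.3,"roll":0},{"gripper":0.0,"tx":0,"ty":0,"tz":0.2,"roll":0},{"gripper":0.0,"tx":0,"ty":0,"tz":0,"roll":0},{"gripper":0.0,"tx":0,"ty":0,"tz":0,"roll":0}]'
```

```text
t: 3.38
tool_pos: [0.6437, 0.1444, 0.1416]
ee_rot: [-180.0, 0.0, -167.5]
ft_force: [0.9, -1.0, 0.0]
finger_gap: -0.0001
t: 3.8
tool_pos: [0.6434, 0.1439, 0.1328]
ee_rot: [180.0, -0.0, -167.5]
ft_force: [1.0, 0.2, -0.4]
finger_gap: 0.0003
```

```bash
for i in 1 2 3; do :; done; python3 -m jog '[{"gripper":0.0,"tx":0,"ty":0,"tz":0.2,"roll":0},{"gripper":0.0,"tx":0,"ty":0,"tz":0.2,"roll":0},{"gripper":0.0,"tx":0,"ty":0,"tz":0,"roll":0}]'; python3 -m jog '[{"gripper":0.0,"tx":0,"ty":0,"tz":0.2,"roll":0},{"gripper":0.0,"tx":0,"ty":0,"tz":0,"roll":0}]'; python3 -c "
from bench import capture
import cv2
cv2.imwrite('pics/s3.png',cv2.resize(capture('scene')['color'][150:250,260:393,::-1],None,fx=6,fy=6,interpolation=2))"
```

```text
t: 4.05
tool_pos: [0.6432, 0.1444, 0.1288]
ee_rot: [180.0, -0.0, -167.5]
ft_force: [-1.0, 0.0, 0.1]
finger_gap: 0.0002
t: 4.22
tool_pos: [0.6432, 0.1445, 0.1269]
ee_rot: [180.0, -0.0, -167.5]
ft_force: [0.2, 0.5, 0.3]
finger_gap: 0.0001
```

View pics/s3.png

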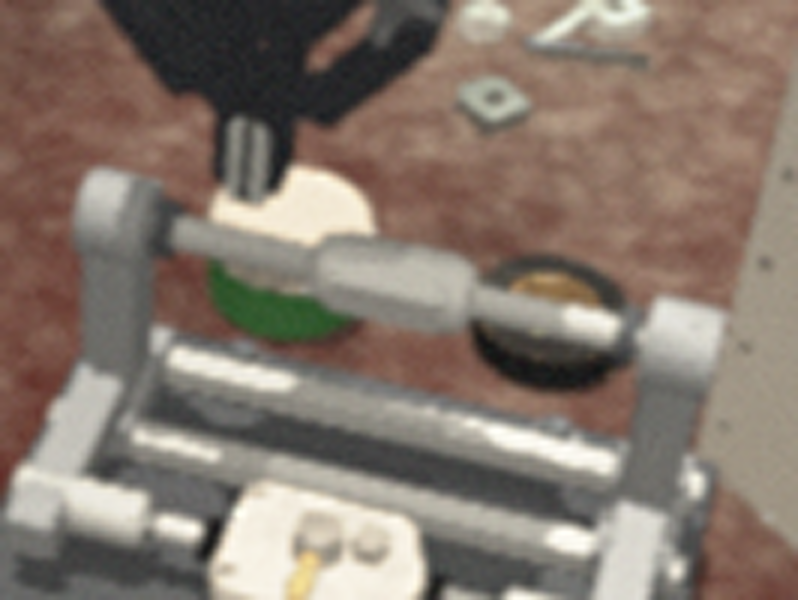

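The tip at crop (250,200) is still about 4 px above the rod at (250,225), and there is no force yet, so I'll continue down.

```bash
python3 -m jog '[{"gripper":0.0,"tx":0,"ty":0,"tz":0.2,"roll":0},{"gripper":0.0,"tx":0,"ty":0,"tz":0.2,"roll":0},{"gripper":0.0,"tx":0,"ty":0,"tz":0,"roll":0}]'; python3 -m jog '[{"gripper":0.0,"tx":0,"ty":0,"tz":0.2,"roll":0},{"gripper":0.0,"tx":0,"ty":0,"tz":0,"roll":0}]';  python3 -m jog '[{"gripper":0.0,"tx":0,"ty":0,"tz":0.1,"roll":0},{"gripper":0.0,"tx":0,"ty":0,"tz":0,"roll":0}]'
```

```text
t: 4.52
tool_pos: [0.6431, 0.1444, 0.1228]
ee_rot: [180.0, -0.0, -167.5]
ft_force: [0.8, -0.5, -0.4]
finger_gap: 0.0002
t: 4.68
tool_pos: [0.6432, 0.1444, 0.1209]
ee_rot: [180.0, -0.0, -167.5]
ft_force: [-0.0, 0.1, 0.2]
finger_gap: -0.0003
t: 4.85
tool_pos: [0.6433, 0.1444, 0.1201]
ee_rot: [180.0, -0.0, -167.5]
ft_force: [0.3, -0.3, 0.4]
finger_gap: -0.0002
```

```bash
python3 -m jog '[{"gripper":0.0,"tx":0,"ty":0,"tz":0.1,"roll":0},{"gripper":0.0,"tx":0,"ty":0,"tz":0,"roll":0}]';  python3 -m jog '[{"gripper":0.0,"tx":0,"ty":0,"tz":0.1,"roll":0},{"gripper":0.0,"tx":0,"ty":0,"tz":0,"roll":0}]'
```

```text
t: 5.02
tool_pos: [0.6433, 0.1444, 0.1192]
ee_rot: [180.0, -0.0, -167.5]
ft_force: [0.7, -0.8, -0.5]
finger_gap: 0.0001
t: 5.18
tool_pos: [0.6433, 0.1444, 0.1182]
ee_rot: [180.0, -0.0, -167.5]
ft_force: [0.1, 1.0, -0.4]
finger_gap: -0.0
```

```bash
for k in 1; do python3 -m jog '[{"gripper":0.0,"tx":0,"ty":0,"tz":0.1,"roll":0},{"gripper":0.0,"tx":0,"ty":0,"tz":0,"roll":0}]';  done; python3 -c "
from bench import capture
import cv2
cv2.imwrite('pics/s4.png',cv2.resize(capture('scene')['color'][150:250,260:393,::-1],None,fx=6,fy=6,interpolation=2))"
```

```text
t: 5.35
tool_pos: [0.6433, 0.1444, 0.1172]
ee_rot: [180.0, -0.0, -167.5]
ft_force: [0.2, 0.2, -0.5]
finger_gap: 0.0004
```

View pics/s4.png

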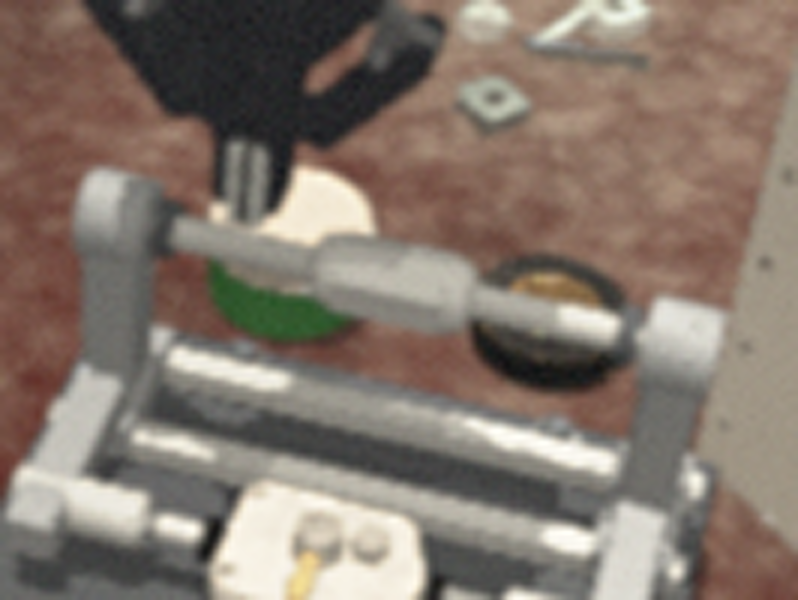

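```bash
python3 -m jog '[{"gripper":0.0,"tx":0,"ty":0,"tz":0.1,"roll":0},{"gripper":0.0,"tx":0,"ty":0,"tz":0,"roll":0}]'; python3 -m jog '[{"gripper":0.0,"tx":0,"ty":0,"tz":0.1,"roll":0},{"gripper":0.0,"tx":0,"ty":0,"tz":0,"roll":0}]'
```

```text
t: 5.57
tool_pos: [0.6433, 0.1444, 0.1161]
ee_rot: [180.0, -0.0, -167.5]
ft_force: [-0.5, 0.4, 0.1]
finger_gap: -0.0
t: 5.73
tool_pos: [0.6433, 0.1444, 0.1151]
ee_rot: [180.0, -0.0, -167.5]
ft_force: [-0.4, 0.2, 0.2]
finger_gap: 0.0001
```

```bash
python3 -m jog '[{"gripper":0.0,"tx":0,"ty":0,"tz":0.1,"roll":0},{"gripper":0.0,"tx":0,"ty":0,"tz":0,"roll":0}]'; python3 -m jog '[{"gripper":0.0,"tx":0,"ty":0,"tz":0.1,"roll":0},{"gripper":0.0,"tx":0,"ty":0,"tz":0,"roll":0}]'
```

```text
t: 5.9
tool_pos: [0.6433, 0.1444, 0.1141]
ee_rot: [180.0, -0.0, -167.5]
ft_force: [0.6, 0.1, 0.8]
finger_gap: 0.0
t: 6.07
tool_pos: [0.6433, 0.1444, 0.1131]
ee_rot: [180.0, -0.0, -167.5]
ft_force: [-0.3, -0.4, -1.0]
finger_gap: -0.0
```

```bash
python3 -c "
from bench import capture
import cv2,numpy as np
a=cv2.resize(capture('scene')['color'][170:230,270:350,::-1],None,fx=9,fy=9,interpolation=2)
cv2.imwrite('pics/s5.png',a)
cv2.imwrite('pics/t5.png',cv2.resize(capture('top')['color'][100:260,200:400,::-1],None,fx=4,fy=3.75,interpolation=2))"
```

```text
(no output)
```

View pics/s5.png

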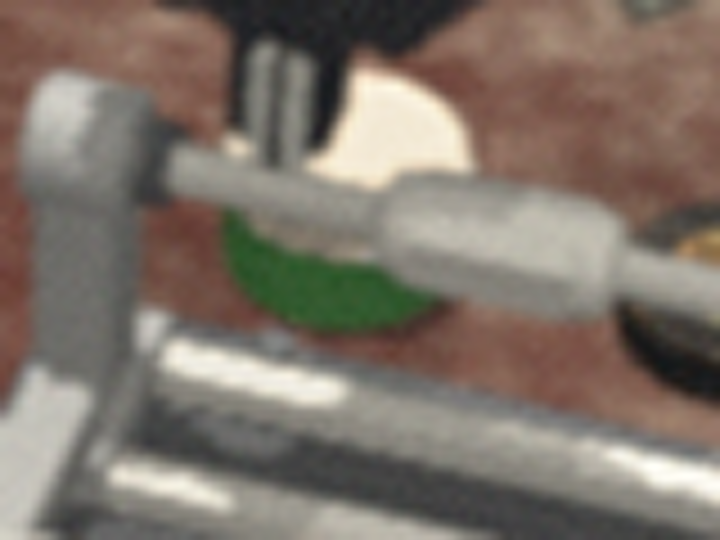

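View pics/t5.png

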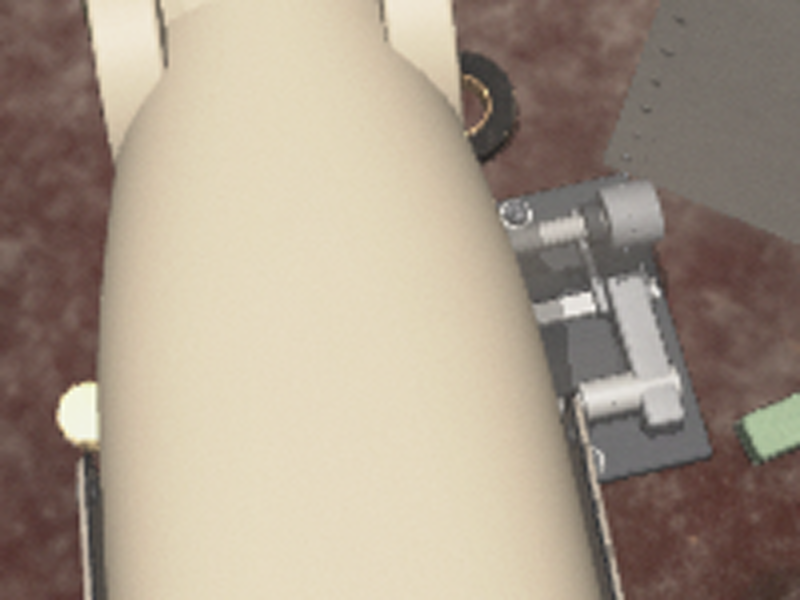

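```bash
python3 - <<'E'
from h import *
tp=np.array([.6433,.1444,0]);ex=np.array([.976,.217,0])
for d in(-.011,-.006,0,.011,.02):
    for z in(.102,.112,.117,.122,.13):
        P=tp+ex*d;P[2]=z; print(d,z,proj("scene",P).round(1)[0],end=' ')
    print()
ey=np.array([-.217,.976,0]);C=np.array([.6558,.0901,.11])
for a in(0,30,45,60,90): 
    P=C+.055*ey+.007*(np.cos(np.radians(a))*np.array([0,0,1])+np.sin(np.radians(a))*ex); print("rod",a,proj("scene",P))
E
```

```text
-0.011 0.102 [299.1 197.3] -0.011 0.112 [299.3 193.9] -0.011 0.117 [299.4 192.2] -0.011 0.122 [299.6 190.5] -0.011 0.13 [299.7 187.7] 
-0.006 0.102 [299.8 195.8] -0.006 0.112 [300.  192.5] -0.006 0.117 [300.1 190.8] -0.006 0.122 [300.2 189. ] -0.006 0.13 [300.4 186.3] 
0 0.102 [300.6 194.1] 0 0.112 [300.8 190.8] 0 0.117 [300.9 189.1] 0 0.122 [301.  187.3] 0 0.13 [301.2 184.6] 
0.011 0.102 [302. 191.] 0.011 0.112 [302.2 187.7] 0.011 0.117 [302.3 186. ] 0.011 0.122 [302.4 184.3] 0.011 0.13 [302.6 181.5] 
0.02 0.102 [303.1 188.5] 0.02 0.112 [303.3 185.2] 0.02 0.117 [303.4 183.5] 0.02 0.122 [303.6 181.8] 0.02 0.13 [303.7 179. ] 
rod 0 [[301.25683412 189.00535013]]
rod 30 [[301.68754496 188.33944743]]
rod 45 [[301.84923527 188.31178795]]
rod 60 [[301.95979682 188.49337585]]
rod 90 [[302.00274625 189.41726074]]
```

```bash
python3 -m jog '[{"gripper":0.0,"tx":0,"ty":0,"tz":0.1,"roll":0},{"gripper":0.0,"tx":0,"ty":0,"tz":0,"roll":0}]'; python3 -m jog '[{"gripper":0.0,"tx":0,"ty":0,"tz":0.1,"roll":0},{"gripper":0.0,"tx":0,"ty":0,"tz":0,"roll":0}]'
```

```text
t: 6.33
tool_pos: [0.6433, 0.1444, 0.1121]
ee_rot: [180.0, -0.0, -167.5]
ft_force: [-0.4, -0.8, -0.0]
finger_gap: -0.0002
t: 6.5
tool_pos: [0.6433, 0.1444, 0.1111]
ee_rot: [180.0, -0.0, -167.5]
ft_force: [-0.6, -0.0, -0.6]
finger_gap: -0.0003
```

```bash
python3 -m jog '[{"gripper":0.0,"tx":0,"ty":0,"tz":0.1,"roll":0},{"gripper":0.0,"tx":0,"ty":0,"tz":0,"roll":0}]'; python3 -m jog '[{"gripper":0.0,"tx":0,"ty":0,"tz":0.1,"roll":0},{"gripper":0.0,"tx":0,"ty":0,"tz":0,"roll":0}]'; python3 -c "
from bench import capture
import cv2,numpy as np
a=cv2.resize(capture('scene')['color'][170:230,270:350,::-1],None,fx=9,fy=9,interpolation=2)
cv2.imwrite('pics/s6.png',a)"
```

```text
t: 6.67
tool_pos: [0.6433, 0.1444, 0.1101]
ee_rot: [180.0, -0.0, -167.5]
ft_force: [-0.3, 0.7, 1.0]
finger_gap: -0.0002
t: 6.83
tool_pos: [0.6433, 0.1444, 0.1091]
ee_rot: [180.0, -0.0, -167.5]
ft_force: [-0.5, 0.3, -0.1]
finger_gap: 0.0003
```

View pics/s6.png

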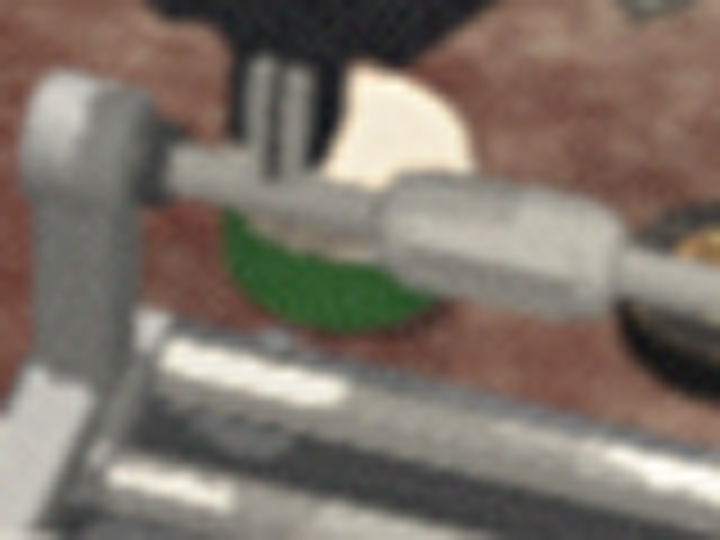

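The strips now overlap the rod's upper edge at crop (280,182), so the fingers are above the rod and not behind it. I'll keep going down.

```bash
python3 -m jog '[{"gripper":0.0,"tx":0,"ty":0,"tz":0.1,"roll":0},{"gripper":0.0,"tx":0,"ty":0,"tz":0,"roll":0}]'; python3 -m jog '[{"gripper":0.0,"tx":0,"ty":0,"tz":0.1,"roll":0},{"gripper":0.0,"tx":0,"ty":0,"tz":0,"roll":0}]'
```

```text
t: 7.05
tool_pos: [0.6433, 0.1445, 0.1081]
ee_rot: [180.0, -0.0, -167.5]
ft_force: [0.2, 0.1, 0.2]
finger_gap: -0.0002
t: 7.22
tool_pos: [0.6433, 0.1444, 0.1071]
ee_rot: [180.0, -0.0, -167.5]
ft_force: [-0.0, -0.1, 0.3]
finger_gap: 0.0002
```

```bash
python3 -m jog '[{"gripper":0.0,"tx":0,"ty":0,"tz":0.1,"roll":0},{"gripper":0.0,"tx":0,"ty":0,"tz":0,"roll":0}]'; python3 -m jog '[{"gripper":0.0,"tx":0,"ty":0,"tz":0.1,"roll":0},{"gripper":0.0,"tx":0,"ty":0,"tz":0,"roll":0}]'
```

```text
t: 7.38
tool_pos: [0.6433, 0.1444, 0.1061]
ee_rot: [180.0, -0.0, -167.5]
ft_force: [0.1, 0.0, -0.3]
finger_gap: -0.0
t: 7.55
tool_pos: [0.6433, 0.1444, 0.1051]
ee_rot: [180.0, -0.0, -167.5]
ft_force: [-0.2, -0.2, -0.5]
finger_gap: -0.0
```

```bash
python3 -m jog '[{"gripper":0.0,"tx":0,"ty":0,"tz":0.1,"roll":0},{"gripper":0.0,"tx":0,"ty":0,"tz":0.1,"roll":0},{"gripper":0.0,"tx":0,"ty":0,"tz":0,"roll":0}]'; python3 -c "
from bench import capture
import cv2,numpy as np
a=cv2.resize(capture('scene')['color'][170:230,270:350,::-1],None,fx=9,fy=9,interpolation=2)
cv2.imwrite('pics/s7.png',a)"
```

```text
t: 7.8
tool_pos: [0.6435, 0.1445, 0.1045]
ee_rot: [-180.0, 0.1, -167.5]
ft_force: [-2.2, -0.5, 5.2]
finger_gap: -0.0002
```

View pics/s7.png

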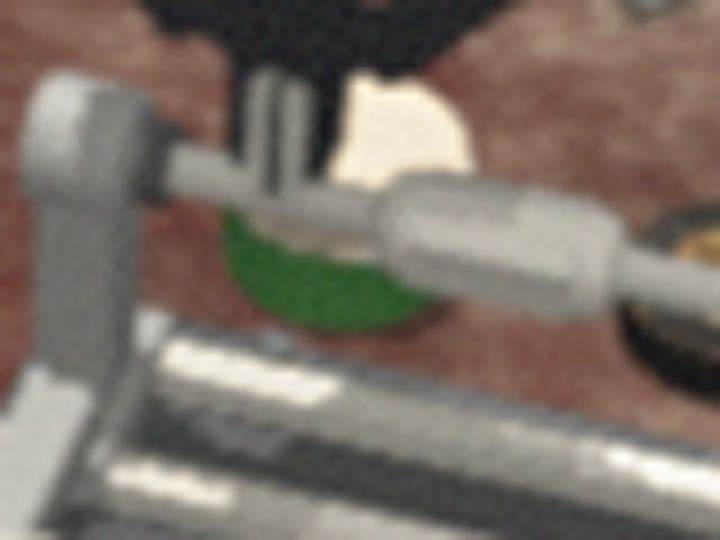

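Contact: 5 N at TCP z ≈ 0.1047, so with the gripper shut the tips stand about 12 mm above the TCP, not 11 mm ahead of it. The picture agrees. Next I'll probe the rod from its far side for x.

```bash
python3 -m jog '[{"gripper":0.0,"tx":0,"ty":0,"tz":-1.0,"roll":0},{"gripper":0.0,"tx":-3.0,"ty":0,"tz":0,"roll":0},{"gripper":0.0,"tx":-0.5,"ty":0,"tz":0,"roll":0},{"gripper":0.0,"tx":0,"ty":0,"tz":0,"roll":0},{"gripper":0.0,"tx":0,"ty":0,"tz":0.9,"roll":0},{"gripper":0.0,"tx":0,"ty":0,"tz":0.9,"roll":0},{"gripper":0.0,"tx":0.8,"ty":0,"tz":0,"roll":0},{"gripper":0.0,"tx":0,"ty":0,"tz":0,"roll":0},{"gripper":0.0,"tx":0,"ty":0,"tz":0,"roll":0}]'; python3 -m jog '[{"gripper":0.0,"tx":0.2,"ty":0,"tz":0,"roll":0},{"gripper":0.0,"tx":0.2,"ty":0,"tz":0,"roll":0},{"gripper":0.0,"tx":0,"ty":0,"tz":0,"roll":0}]'; python3 -c "
from bench import capture
import cv2,numpy as np
a=cv2.resize(capture('scene')['color'][160:230,270:363,::-1],None,fx=8,fy=8,interpolation=2)
cv2.imwrite('pics/s8.png',a)"
```

```text
t: 8.6
tool_pos: [0.6685, 0.1501, 0.0946]
ee_rot: [180.0, -0.1, -167.5]
ft_force: [1.1, 0.6, -1.1]
finger_gap: -0.0003
t: 8.85
tool_pos: [0.6657, 0.1494, 0.0956]
ee_rot: [180.0, 0.0, -167.5]
ft_force: [-0.2, 0.1, -0.1]
finger_gap: -0.0002
```

View pics/s8.png

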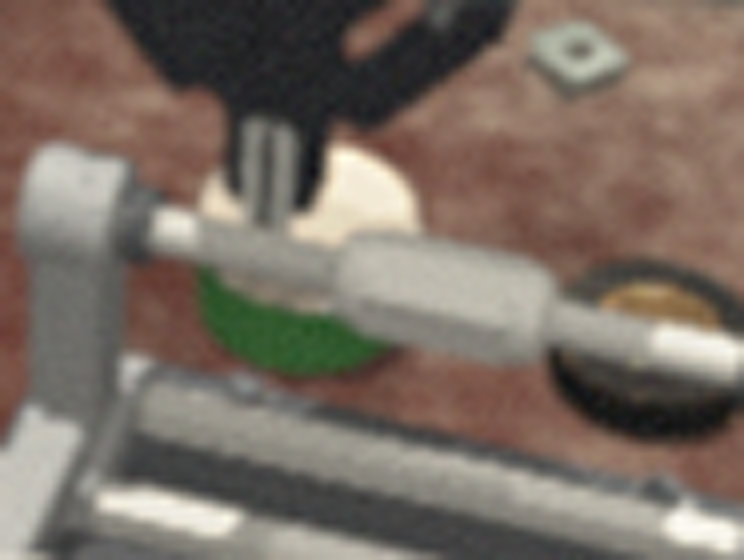

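```bash
python3 -m jog '[{"gripper":0.0,"tx":0.2,"ty":0,"tz":0,"roll":0},{"gripper":0.0,"tx":0,"ty":0,"tz":0,"roll":0}]'; python3 -m jog '[{"gripper":0.0,"tx":0.1,"ty":0,"tz":0,"roll":0},{"gripper":0.0,"tx":0,"ty":0,"tz":0,"roll":0}]';python3 -m jog '[{"gripper":0.0,"tx":0.1,"ty":0,"tz":0,"roll":0},{"gripper":0.0,"tx":0,"ty":0,"tz":0,"roll":0}]'
```

```text
t: 9.07
tool_pos: [0.6637, 0.1489, 0.0954]
ee_rot: [180.0, 0.0, -167.5]
ft_force: [0.2, 0.0, 0.3]
finger_gap: -0.0002
t: 9.23
tool_pos: [0.6628, 0.1487, 0.0953]
ee_rot: [180.0, -0.0, -167.5]
ft_force: [0.0, -0.1, -0.4]
finger_gap: 0.0
t: 9.4
tool_pos: [0.6622, 0.1486, 0.0954]
ee_rot: [180.0, 0.0, -167.5]
ft_force: [0.9, 0.1, 0.5]
finger_gap: 0.0
```

```bash
python3 -m jog '[{"gripper":0.0,"tx":0.1,"ty":0,"tz":0,"roll":0},{"gripper":0.0,"tx":0,"ty":0,"tz":0,"roll":0}]'; python3 -m jog '[{"gripper":0.0,"tx":0.1,"ty":0,"tz":0,"roll":0},{"gripper":0.0,"tx":0,"ty":0,"tz":0,"roll":0}]'
```

```text
t: 9.57
tool_pos: [0.662, 0.1485, 0.0955]
ee_rot: [180.0, 0.1, -167.5]
ft_force: [3.9, 1.4, -2.2]
finger_gap: -0.0003
t: 9.73
tool_pos: [0.6619, 0.1485, 0.0957]
ee_rot: [180.0, 0.2, -167.5]
ft_force: [6.8, 1.4, -1.7]
finger_gap: 0.0001
```

The rod's far side was felt at nominal x = 18.8 mm, against 18.0 expected from ±11 mm pads. So the near edge of the tips is at (nominal x − 11.8 mm), and tip z = TCP z + 12.3 mm. Now back to the sleeve.

```bash
python3 -m jog '[{"gripper":0.0,"tx":-0.9,"ty":0,"tz":0,"roll":0},{"gripper":0.0,"tx":0,"ty":0,"tz":-3.0,"roll":0},{"gripper":0.0,"tx":0,"ty":-2.8,"tz":0,"roll":0},{"gripper":0.0,"tx":0,"ty":-2.8,"tz":0,"roll":0},{"gripper":0.0,"tx":0,"ty":0,"tz":0,"roll":0},{"gripper":0.0,"tx":0,"ty":0,"tz":0,"roll":0},{"gripper":0.0,"tx":0,"ty":0,"tz":0,"roll":0},{"gripper":0.0,"tx":0,"ty":0,"tz":0,"roll":0}]'; cat > st.py <<'E'
from bench import sensors
o=sensors.get_obs(); p=o["tool_pos"]; dx,dy=p[0]-.6558,p[1]-.0901
x=dx*.976+dy*.217; y=-dx*.217+dy*.976
print("t %.2f xnom %.1f xi %.1f y %.1f tiprel %.1f"%(o["t"],x*1e3,x*1e3-11.8,y*1e3,(p[2]+.0123-.110)*1e3),o["ft_force"].round(1),o["ee_rot"].round(1))
E
python3 st.py
```

```text
t: 10.4
tool_pos: [0.6802, 0.096, 0.125]
ee_rot: [180.0, -0.1, -167.5]
ft_force: [0.8, -0.9, 0.3]
finger_gap: -0.0
t 10.40 xnom 25.1 xi 13.3 y 0.5 tiprel 27.3 [ 0.8 -0.9  0.3] [ 1.800e+02 -1.000e-01 -1.675e+02]
```

```bash
python3 -m jog '[{"gripper":0.0,"tx":0.1,"ty":0,"tz":0.8,"roll":0},{"gripper":0.0,"tx":0,"ty":0,"tz":0.8,"roll":0},{"gripper":0.0,"tx":0,"ty":0,"tz":0,"roll":0},{"gripper":0.0,"tx":0,"ty":0,"tz":0,"roll":0}]';python3 st.py;python3 -m jog '[{"gripper":0.0,"tx":0,"ty":0,"tz":0.15,"roll":0},{"gripper":0.0,"tx":0,"ty":0,"tz":0,"roll":0}]';python3 st.py;python3 -m jog '[{"gripper":0.0,"tx":0,"ty":0,"tz":0.15,"roll":0},{"gripper":0.0,"tx":0,"ty":0,"tz":0,"roll":0}]';python3 st.py
```

```text
t: 10.73
tool_pos: [0.6788, 0.0957, 0.1079]
ee_rot: [180.0, -0.1, -167.5]
ft_force: [0.5, 0.9, 0.2]
finger_gap: 0.0001
t 10.73 xnom 23.7 xi 11.9 y 0.4 tiprel 10.2 [0.5 0.9 0.2] [ 1.800e+02 -1.000e-01 -1.675e+02]
t: 10.9
tool_pos: [0.6799, 0.0954, 0.1077]
ee_rot: [180.0, -0.0, -167.5]
ft_force: [-0.5, -0.3, 0.3]
finger_gap: 0.0002
t 10.90 xnom 24.7 xi 12.9 y -0.1 tiprel 10.0 [-0.5 -0.3  0.3] [ 180.    -0.  -167.5]
t: 11.07
tool_pos: [0.68, 0.0952, 0.1063]
ee_rot: [180.0, 0.0, -167.5]
ft_force: [0.1, 0.3, -0.9]
finger_gap: -0.0002
t 11.07 xnom 24.7 xi 12.9 y -0.3 tiprel 8.6 [ 0.1  0.3 -0.9] [ 180.     0.  -167.5]
```

```bash
python3 -m jog '[{"gripper":0.0,"tx":0,"ty":0,"tz":0.1,"roll":0},{"gripper":0.0,"tx":0,"ty":0,"tz":0,"roll":0}]';python3 st.py;python3 -m jog '[{"gripper":0.0,"tx":0,"ty":0,"tz":0.1,"roll":0},{"gripper":0.0,"tx":0,"ty":0,"tz":0,"roll":0}]';python3 st.py;python3 -m jog '[{"gripper":0.0,"tx":0,"ty":0,"tz":0.1,"roll":0},{"gripper":0.0,"tx":0,"ty":0,"tz":0,"roll":0}]';python3 st.py
```

```text
t: 11.23
tool_pos: [0.6799, 0.0951, 0.1052]
ee_rot: [180.0, 0.0, -167.5]
ft_force: [0.1, -0.5, -1.0]
finger_gap: -0.0006
t 11.23 xnom 24.6 xi 12.8 y -0.3 tiprel 7.5 [ 0.1 -0.5 -1. ] [ 180.     0.  -167.5]
t: 11.4
tool_pos: [0.68, 0.0951, 0.1043]
ee_rot: [180.0, 0.0, -167.5]
ft_force: [1.1, 0.4, 0.0]
finger_gap: 0.0002
t 11.40 xnom 24.7 xi 12.9 y -0.3 tiprel 6.6 [1.1 0.4 0. ] [ 180.     0.  -167.5]
t: 11.57
tool_pos: [0.6802, 0.0952, 0.1034]
ee_rot: [-180.0, 0.0, -167.5]
ft_force: [0.1, -0.1, -0.0]
finger_gap: 0.0001
t 11.57 xnom 24.9 xi 13.1 y -0.3 tiprel 5.7 [ 0.1 -0.1 -0. ] [-180.     0.  -167.5]
```

No contact at tip +5.7 mm, so the tip has passed the corner (sleeve slightly below 0). I'll retry nearer the axis.

```bash
python3 -m jog '[{"gripper":0.0,"tx":0,"ty":0,"tz":-0.8,"roll":0},{"gripper":0.0,"tx":0.25,"ty":0,"tz":0,"roll":0},{"gripper":0.0,"tx":0,"ty":0,"tz":0,"roll":0},{"gripper":0.0,"tx":0,"ty":0,"tz":0,"roll":0}]';python3 st.py;python3 -m jog '[{"gripper":0.0,"tx":0,"ty":0,"tz":0.2,"roll":0},{"gripper":0.0,"tx":0,"ty":0,"tz":0.1,"roll":0},{"gripper":0.0,"tx":0,"ty":0,"tz":0,"roll":0}]';python3 st.py;python3 -m jog '[{"gripper":0.0,"tx":0,"ty":0,"tz":0.1,"roll":0},{"gripper":0.0,"tx":0,"ty":0,"tz":0,"roll":0}]';python3 st.py
```

```text
t: 11.9
tool_pos: [0.6773, 0.0946, 0.1116]
ee_rot: [180.0, 0.0, -167.5]
ft_force: [-0.8, -0.2, -0.3]
finger_gap: 0.0001
t 11.90 xnom 22.0 xi 10.2 y -0.3 tiprel 13.9 [-0.8 -0.2 -0.3] [ 180.     0.  -167.5]
t: 12.15
tool_pos: [0.6771, 0.0946, 0.1077]
ee_rot: [180.0, -0.1, -167.5]
ft_force: [-0.7, 0.4, -0.5]
finger_gap: -0.0001
t 12.15 xnom 21.8 xi 10.0 y -0.2 tiprel 10.0 [-0.7  0.4 -0.5] [ 1.800e+02 -1.000e-01 -1.675e+02]
t: 12.32
tool_pos: [0.6774, 0.0946, 0.107]
ee_rot: [180.0, -0.0, -167.5]
ft_force: [0.5, -1.1, -0.8]
finger_gap: 0.0
t 12.32 xnom 22.0 xi 10.2 y -0.3 tiprel 9.3 [ 0.5 -1.1 -0.8] [ 180.    -0.  -167.5]
```

```bash
python3 -m jog '[{"gripper":0.0,"tx":0,"ty":0,"tz":0.1,"roll":0},{"gripper":0.0,"tx":0,"ty":0,"tz":0,"roll":0}]' >/dev/null;python3 st.py;python3 -m jog '[{"gripper":0.0,"tx":0,"ty":0,"tz":0.1,"roll":0},{"gripper":0.0,"tx":0,"ty":0,"tz":0,"roll":0}]'>/dev/null;python3 st.py
```

```text
t 12.48 xnom 22.5 xi 10.7 y -0.3 tiprel 8.8 [ 0.8 -0.6  0.2] [-180.     0.  -167.5]
t 12.65 xnom 22.8 xi 11.0 y -0.3 tiprel 8.2 [0.9 0.  2.8] [-1.800e+02  1.000e-01 -1.675e+02]
```

```bash
python3 -m jog '[{"gripper":0.0,"tx":0,"ty":0,"tz":0.1,"roll":0},{"gripper":0.0,"tx":0,"ty":0,"tz":0,"roll":0}]' >/dev/null;python3 st.py;python3 -m jog '[{"gripper":0.0,"tx":0,"ty":0,"tz":0.1,"roll":0},{"gripper":0.0,"tx":0,"ty":0,"tz":0,"roll":0}]'>/dev/null;python3 st.py; python3 -c "
from bench import capture
import cv2,numpy as np
a=cv2.resize(capture('scene')['color'][160:230,285:378,::-1],None,fx=8,fy=8,interpolation=2)
cv2.imwrite('pics/s9.png',a)"
```

```text
t 12.82 xnom 23.2 xi 11.4 y -0.4 tiprel 7.8 [1.3 0.8 5.2] [-180.     0.2 -167.5]
t 12.98 xnom 23.7 xi 11.9 y -0.5 tiprel 7.3 [1.5 0.7 6.8] [-180.     0.2 -167.5]
```

View pics/s9.png

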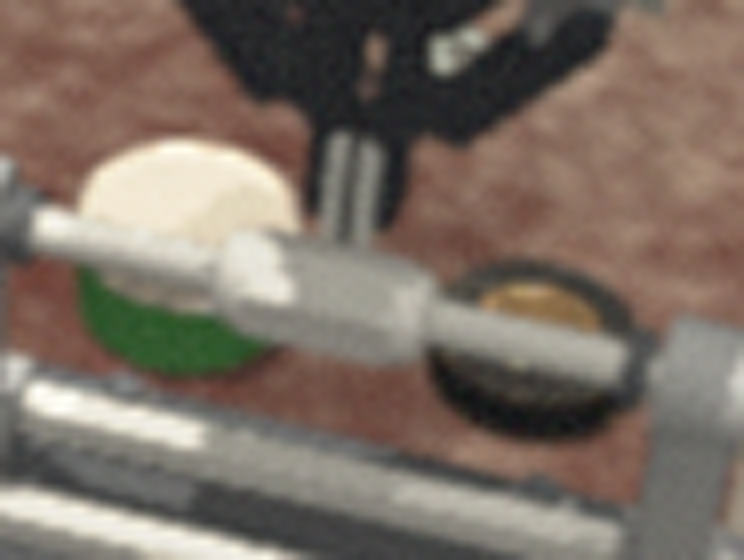

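```bash
python3 -m jog '[{"gripper":0.0,"tx":0.1,"ty":0,"tz":0.1,"roll":0},{"gripper":0.0,"tx":0,"ty":0,"tz":0,"roll":0}]' >/dev/null;python3 st.py;python3 -m jog '[{"gripper":0.0,"tx":0.1,"ty":0,"tz":0.1,"roll":0},{"gripper":0.0,"tx":0,"ty":0,"tz":0,"roll":0}]'>/dev/null;python3 st.py;python3 -m jog '[{"gripper":0.0,"tx":0.1,"ty":0,"tz":0.1,"roll":0},{"gripper":0.0,"tx":0,"ty":0,"tz":0,"roll":0}]'>/dev/null;python3 st.py
```

```text
t 13.20 xnom 23.7 xi 11.9 y -0.5 tiprel 7.3 [3.1 2.4 8.6] [-180.     0.4 -167.5]
t 13.37 xnom 23.7 xi 11.9 y -0.5 tiprel 7.2 [ 2.6  2.  11.5] [-180.     0.5 -167.5]
t 13.53 xnom 23.8 xi 12.0 y -0.5 tiprel 7.1 [ 4.3  2.5 12.6] [-180.     0.7 -167.5]
```

```bash
python3 -m jog '[{"gripper":0.0,"tx":0,"ty":0,"tz":0.2,"roll":0},{"gripper":0.0,"tx":0,"ty":0,"tz":0,"roll":0}]' >/dev/null;python3 st.py;python3 -m jog '[{"gripper":0.0,"tx":0.1,"ty":0,"tz":0.2,"roll":0},{"gripper":0.0,"tx":0,"ty":0,"tz":0,"roll":0}]'>/dev/null;python3 st.py;python3 -m jog '[{"gripper":0.0,"tx":0,"ty":0,"tz":0.2,"roll":0},{"gripper":0.0,"tx":0,"ty":0,"tz":0,"roll":0}]'>/dev/null;python3 st.py
```

```text
t 13.70 xnom 24.7 xi 12.9 y -0.5 tiprel 5.7 [ 5.8  2.6 14. ] [-179.9    0.8 -167.5]
t 13.87 xnom 25.3 xi 13.5 y -0.5 tiprel 4.4 [ 8.3  3.7 15. ] [-179.9    1.  -167.5]
t 14.03 xnom 26.0 xi 14.2 y -0.5 tiprel 2.5 [10.7  4.  13.6] [-179.9    1.  -167.5]
```

The sleeve is turning now: contact at (14.2, 2.5) puts it at about 0.5 rad. Continuing.

```bash
python3 -m jog '[{"gripper":0.0,"tx":0,"ty":0,"tz":0.2,"roll":0},{"gripper":0.0,"tx":0,"ty":0,"tz":0,"roll":0}]' >/dev/null;python3 st.py;python3 -m jog '[{"gripper":0.0,"tx":0,"ty":0,"tz":0.2,"roll":0},{"gripper":0.0,"tx":0,"ty":0,"tz":0,"roll":0}]'>/dev/null;python3 st.py;python3 -m jog '[{"gripper":0.0,"tx":0,"ty":0,"tz":0,"roll":0}]'; python3 -c "
from bench import capture
import cv2,numpy as np
a=cv2.resize(capture('scene')['color'][170:286,245:395,::-1],None,fx=5,fy=5,interpolation=2)
cv2.imwrite('pics/s10.png',a)"
```

```text
t 14.20 xnom 26.5 xi 14.7 y -0.6 tiprel 0.5 [11.9  5.4 12.2] [-179.9    1.1 -167.5]
t 14.37 xnom 26.8 xi 15.0 y -0.5 tiprel -1.7 [11.9  5.1 11.8] [-179.9    1.1 -167.4]
t: 14.45
tool_pos: [0.6821, 0.0953, 0.096]
ee_rot: [-179.9, 1.1, -167.5]
ft_force: [13.5, 4.8, 12.0]
finger_gap: 0.0
```

View pics/s10.png

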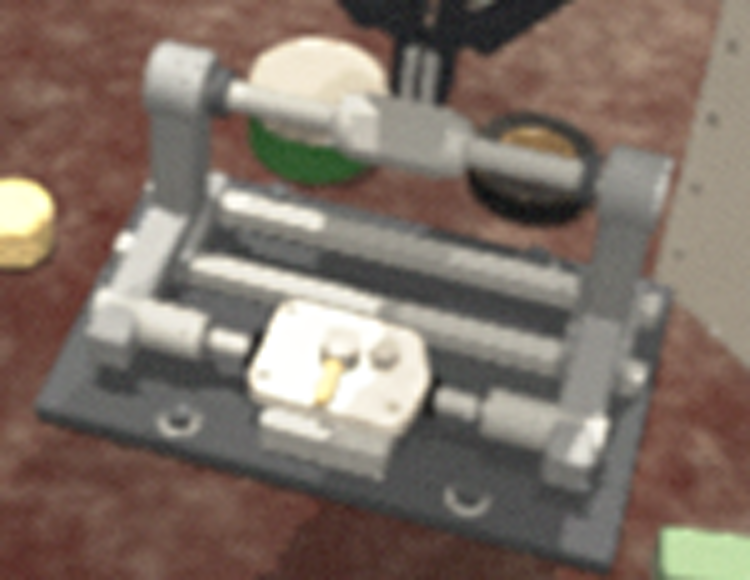

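Both jaws have visibly moved in: the left pillar is at crop x ≈ 147 (was 138) and the sleeve now shows a flat on top. Estimated about 0.7 rad; a little more, with an inward bias.

```bash
python3 -m jog '[{"gripper":0.0,"tx":0.1,"ty":0,"tz":0.2,"roll":0},{"gripper":0.0,"tx":0,"ty":0,"tz":0,"roll":0}]' >/dev/null;python3 st.py;python3 -m jog '[{"gripper":0.0,"tx":0.1,"ty":0,"tz":0.1,"roll":0},{"gripper":0.0,"tx":0,"ty":0,"tz":0,"roll":0}]'>/dev/null;python3 st.py
```

```text
t 14.67 xnom 26.8 xi 15.0 y -0.6 tiprel -3.5 [14.6  6.1 11. ] [-179.9    1.2 -167.4]
t 14.83 xnom 26.7 xi 14.9 y -0.6 tiprel -4.2 [16.6  5.7 10. ] [-179.9    1.3 -167.4]
```

```bash
python3 -m jog '[{"gripper":0.0,"tx":0.15,"ty":0,"tz":0.1,"roll":0},{"gripper":0.0,"tx":0,"ty":0,"tz":0,"roll":0}]' >/dev/null;python3 st.py;python3 -m jog '[{"gripper":0.0,"tx":0.15,"ty":0,"tz":0.1,"roll":0},{"gripper":0.0,"tx":0,"ty":0,"tz":0,"roll":0}]'>/dev/null;python3 st.py;  python3 -c "
from bench import capture
import cv2,numpy as np
a=cv2.resize(capture('scene')['color'][170:286,245:395,::-1],None,fx=5,fy=5,interpolation=2)
cv2.imwrite('pics/s11.png',a)"
```

```text
t 15.00 xnom 26.6 xi 14.8 y -0.6 tiprel -4.8 [19.7  7.3 10.4] [-179.9    1.5 -167.4]
t 15.17 xnom 26.5 xi 14.7 y -0.6 tiprel -5.3 [21.8  8.1  9. ] [-179.9    1.6 -167.4]
```

View pics/s11.png

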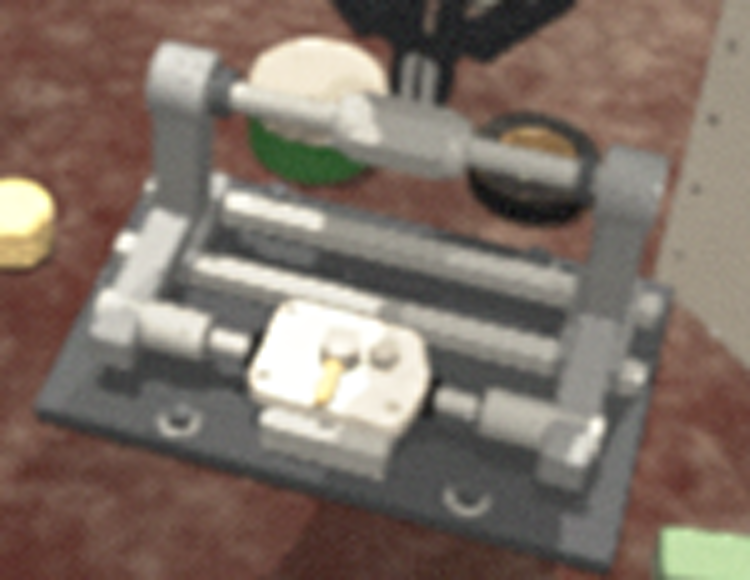

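```bash
python3 -m jog '[{"gripper":0.0,"tx":0.15,"ty":0,"tz":0.15,"roll":0},{"gripper":0.0,"tx":0,"ty":0,"tz":0,"roll":0}]' >/dev/null;python3 st.py; python3 -m jog '[{"gripper":0.0,"tx":-1.2,"ty":0,"tz":0,"roll":0},{"gripper":0.0,"tx":-1.2,"ty":0,"tz":0,"roll":0},{"gripper":0.0,"tx":0,"ty":0,"tz":0,"roll":0},{"gripper":0.0,"tx":0,"ty":0,"tz":0,"roll":0}]'; python3 st.py
```

```text
t 15.38 xnom 26.3 xi 14.5 y -0.6 tiprel -6.5 [24.4  8.1  7. ] [-179.9    1.8 -167.4]
t: 15.72
tool_pos: [0.6902, 0.0976, 0.0829]
ee_rot: [180.0, -0.1, -167.5]
ft_force: [0.1, -0.5, 0.9]
finger_gap: -0.0002
t 15.72 xnom 35.2 xi 23.4 y -0.2 tiprel -14.8 [ 0.1 -0.5  0.9] [ 1.800e+02 -1.000e-01 -1.675e+02]
```

```bash
python3 -m jog '[{"gripper":0.0,"tx":0,"ty":0,"tz":-4,"roll":0},{"gripper":0.0,"tx":0,"ty":0,"tz":-4,"roll":0},{"gripper":0.0,"tx":0,"ty":0,"tz":-4,"roll":0},{"gripper":0.0,"tx":0,"ty":0,"tz":-2,"roll":0},{"gripper":0.0,"tx":1,"ty":3.5,"tz":0,"roll":0},{"gripper":0.0,"tx":1,"ty":3.5,"tz":0,"roll":0},{"gripper":0.0,"tx":2,"ty":3.5,"tz":0,"roll":0},{"gripper":0.0,"tx":2,"ty":3.5,"tz":0,"roll":0},{"gripper":0.0,"tx":2,"ty":3.5,"tz":0,"roll":0},{"gripper":0.0,"tx":2,"ty":3.5,"tz":0,"roll":0}]' && python3 -m jog '[{"gripper":0.0,"tx":2,"ty":3.5,"tz":0,"roll":0},{"gripper":0.0,"tx":2,"ty":3.5,"tz":0,"roll":0},{"gripper":0.0,"tx":2,"ty":3.5,"tz":0,"roll":0},{"gripper":0.0,"tx":2,"ty":3.5,"tz":0,"roll":0},{"gripper":0.0,"tx":2,"ty":3.5,"tz":0,"roll":0},{"gripper":0.0,"tx":0,"ty":0,"tz":0,"roll":0},{"gripper":0.0,"tx":0,"ty":0,"tz":0,"roll":0}]'
python3 - <<'E'
from bench import capture
import cv2
for n,(x0,y0) in(("top",(235,140)),("scene",(245,170))):
    c=capture(n)["color"][:,:,::-1]; cv2.imwrite(f"pics/{n}F.png",c)
    cv2.imwrite(f"pics/{n}Fc.png",cv2.resize(c[y0:y0+115,x0:x0+150],None,fx=5,fy=5,interpolation=2))
E
```

```text
t: 16.55
tool_pos: [0.545, 0.2814, 0.2232]
ee_rot: [-180.0, -0.1, -167.5]
ft_force: [0.5, 0.9, -0.7]
finger_gap: -0.0001
t: 17.13
tool_pos: [0.4094, 0.431, 0.2234]
ee_rot: [-180.0, -0.1, -167.2]
ft_force: [1.0, 0.1, -0.3]
finger_gap: 0.0004
```

View pics/topFc.png

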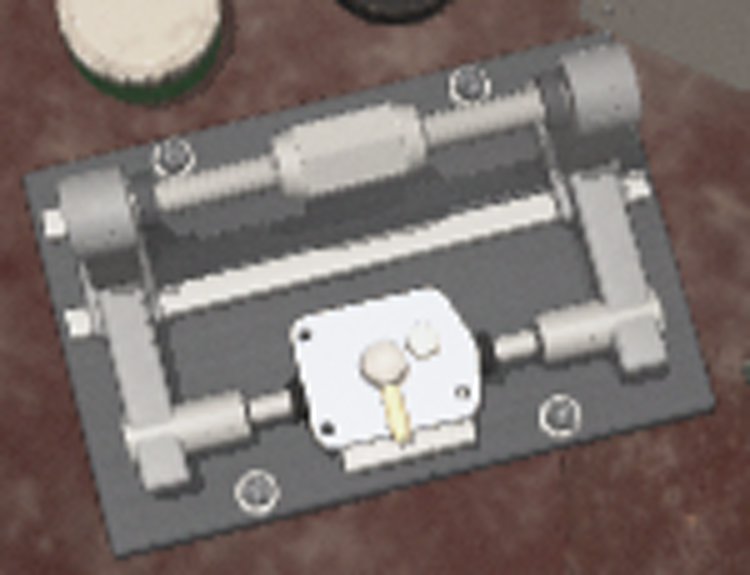

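View pics/sceneFc.png

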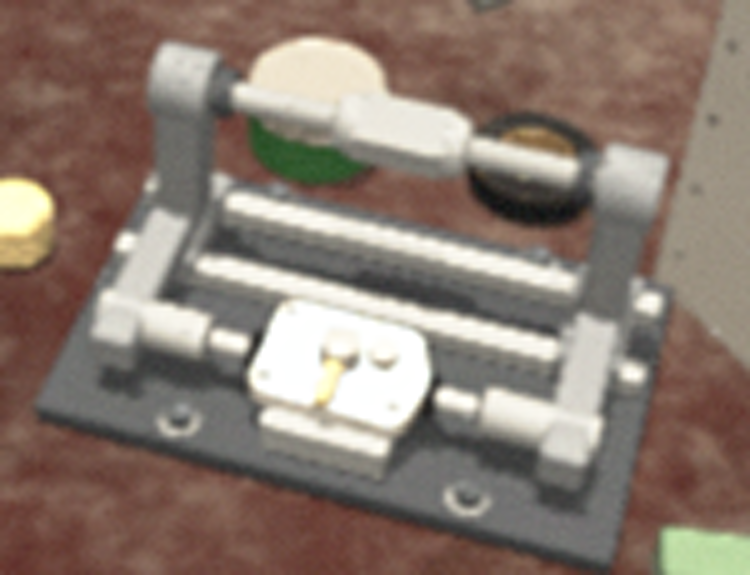

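View pics/topF.png

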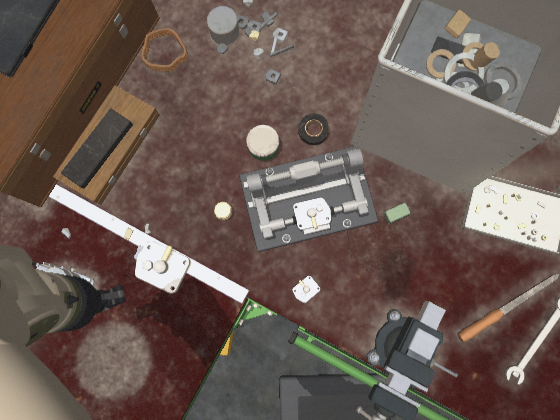

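The dark rings, seen before at top crop (240,415) and (547,340), now coincide with the barrel mouths; the cover and bystanders look unmoved. I'll quantify the jaw travel by image registration.

```bash
python3 - <<'E'
import cv2,numpy as np,json
from h import *
p=json.load(open("p.json"));c,s=np.cos(p[2]),np.sin(p[2])
def W(x,y,z): return np.array([p[0]+(c*x-s*y)/1e3,p[1]+(s*x+c*y)/1e3,z/1e3])
for n in("top","scene"):
    a=cv2.imread(f"pics/{n}0.png");b=cv2.imread(f"pics/{n}F.png")
    k=8
    for nm,P,h in(("Lpillar",(0,105,118),11),("Rpillar",(0,-105,118),11),("Lbarrel",(-78,80,36),8),("Rbarrel",(-78,-80,36),8),("cover",(-78,0,54),12),("plate",(-110,100,12),7)):
        u=proj(n,W(*P))[0]; du=proj(n,W(P[0],P[1]+5,P[2]))[0]-proj(n,W(P[0],P[1]-5,P[2]))[0]; du/=10
        x,y=u.round().astype(int)
        t=cv2.resize(a[y-h:y+h,x-h:x+h],None,fx=k,fy=k,interpolation=2)
        m=6
        S=cv2.resize(b[y-h-m:y+h+m,x-h-m:x+h+m],None,fx=k,fy=k,interpolation=2)
        r=cv2.matchTemplate(S,t,cv2.TM_CCOEFF_NORMED); _,v,_,l=cv2.minMaxLoc(r)
        d=np.array(l)/k-m
        print(n,nm,"score %.2f"%v,d,"mm along y %.1f"%((d@du)/(du@du)))
E
```

```text
top Lpillar score 0.85 [ 2.    -0.375] mm along y -3.9
top Rpillar score 0.98 [-2.75   0.625] mm along y 5.5
top Lbarrel score 0.94 [ 2.5   -0.625] mm along y -5.3
top Rbarrel score 0.95 [-2.125  0.5  ] mm along y 4.5
top cover score 0.98 [0. 0.] mm along y 0.0
top plate score 0.98 [ 3.125 -0.875] mm along y -6.7
scene Lpillar score 0.99 [2.375 0.5  ] mm along y -5.6
scene Rpillar score 0.94 [-2.375 -0.625] mm along y 5.1
scene Lbarrel score 0.99 [2.  0.5] mm along y -4.7
scene Rbarrel score 0.99 [-2.25  -0.625] mm along y 4.9
scene cover score 1.00 [0. 0.] mm along y 0.0
scene plate score 0.98 [2.25  0.625] mm along y -5.3
```

```bash
python3 -c "
from bench import workorder,sensors
print(sensors.get_obs()['ft_force'].round(1),sensors.get_obs()['t'])
print(workorder.job_done())"
```

```text
[0.6 0.2 0.5] 17.2333
the job is handed in; nothing more can be done
None
```

I turned the sleeve to about 0.9 rad (allowed 0.7 to 1.22), so both jaws have drawn in on the middle-sized cover. The job was handed in at 17.2 s; it reported no verdict.

**How it was done:** The moves allow no tilting of the tool, so I did not grip the sleeve. I shut the fingers and pressed them down on the sleeve's far upper edge. Then I backed off, lifted clear and moved the arm away to the left.

**Last checks:**
- **Sleeve angle:** the last finger contact put it at about 0.95 rad. Comparing pictures before and after, each jaw moved in about 5.1 mm, which gives 0.85 to 0.95 rad. Single readings ranged from 3.9 to 5.6 mm.
- **Pads:** that angle means they are pushed in roughly 3 to 3.5 mm, or about 4.5 to 5 N each. The dark rings look level with the barrel mouths, though the pictures resolve only about 2 mm per pixel. I could not measure the pad force directly.
- **Cover and bystanders:** the cover moved 0 px in both views and lies flat. The bystanders look unmoved by eye.
- **Robot:** it was touching nothing, with the wrist force at noise level.

**What disagreed:**
- **Fingertips:** with the gripper shut they stood about 12 mm behind the TCP, not 11 mm ahead as stated. I calibrated this by touching the threaded rod with about 5 to 7 N.
- **First push:** it missed the sleeve's edge and touched nothing.
- **Registration patch:** the one meant for the fixed plate picked up a moving jaw, so I ignored it.

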